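Fetch the bangle out of the drying box with the hook rod

ROBOT

A 6-joint arm with a two-finger parallel gripper is mounted at the origin on a cart in front of the work surface, level with it; the furniture and walls round the work are solid. World frame = base frame: x ahead of the robot, y to its left, z up, the work surface at z = 0. Lengths are in m, angles in rad, forces in N, time in s.
With the tool pointing down it reaches from about 0.275 to 0.775 m from the base axis. Payload 14.6 kg.
Tool frame: the origin (TCP) lies at the very end of the fingers, on their centre line; the grasp point (between the pads) lies 19 mm behind it; z points along the fingers, x is the direction in which the jaws open and shut, and the axes are right-handed (so a half turn about z gives the same grasp; the last joint's range is limited). The gripper opens to 85 mm and grips with 20 to 120 N. Pads are 22 mm wide; open, the fingers measure 114 mm over their backs; the gripper's body (76 mm by 85 mm) begins 54 mm behind the grasp point. The pads swing forward as they close: fully open they stand 13 mm farther back than shut.
Start: joints at [1.052, 0.263, -0.048, 1.259, 0, 1.415], TCP at [0.187, 0.491, 0.231] pointing down, gripper open.
Joint ranges: [-2.65, 2.65], [-0.89, 1.7], [-1.18, 1.37], [-2.13, 2.11], [-1.35, 1.29], [-3.14, 3.14]. Speed limits (rad/s): [1.89, 1.89, 2.57, 2.79, 3.14, 3.14].

INTERFACE

Orientations are given as a unit quaternion [x, y, z, w].
In Python, from cell import ctrl, capture, trace gives the robot as it stands.
- The arm moves only by the tool drive_tool, never from a script. Its argument "deltas" is one flat list of numbers, 6 for each row, row after row: the shift along the tool's x, y, z in cm, then the turn, a rotation vector about the tool's x, y, z in rad. A call has 1 to 10 rows; each row shifts and turns the commanded pose from where the row before left it, along the tool's axes as they then stand; what a row does not reach is not made up. A row lasts 1/12 s, in which the tool goes at most 41.7 mm and 7.16 degrees, less where a joint would pass 70% of its speed; a pose out of reach is approached as far as the arm can. A call with a gripper value outside its range is refused whole. "grip" is the closure, from -1 (fully open) to 1 (shut), set as the call begins (left out, the last holds). The fingers move at their own pace and stop on an object; "squeeze" is the grip in N (left out, the last holds). Time passes only in rows, so rows that do not move let the fingers close. It gives the time, the measured TCP pose, the force and the opening at its end, in the units of the state.
- ctrl.observe(): the state, without advancing time (a new reading comes with each control period).
- capture(name): name is "scene" or "top" or "wrist"; returns a dict with "image" (384x512x3 uint8, red, green, blue), "z_map" (384x512 float32, m along the optical axis (not along the pixel's ray), 0 where there is no reading), "vfov" (degrees; the focal length in pixels is half the picture's height over the tangent of half this angle, whatever the lens; pixels are square), "cx", "cy" (the principal point, pixels), "distortion" ([k1, k2, p1, p2, k3] as OpenCV has them; the pictures are not rectified), "rvec" (rotation vector, rad) and "tvec" (3), from world to camera coordinates, as OpenCV has them. Camera axes: x right, y down, z forward; pixel columns grow to the right and rows downward; lengths in m; the calibration is good to about 2 mm. A picture is of the moment at which its call begins.
- ctrl.close_job(): hands the job in, once; it reports no verdict.
Trained networks look in a picture, given as the dict that the camera call returned (one of the last four; its "shot" number tells which), for a name from the list of things; names that differ only in an ending like _2 or _b are one class to them, and where a whole thing is asked for, a point or a joint stands for the part that bears it (a point fixed in the world has none). Each returns a list of dicts, best first, with "score" (0 to 1); they miss things now and then, are a little off and sometimes report something else, mostly with a low value. They report only what shows in the picture. A call takes as long as a camera call. They do not tell look-alikes from the thing itself.
- trace(picture, query): "pixels" (384x512 bool, what is visible of it) and "point" ([row, column] in pixels, amid what is visible of it).
The state is a dict: "time_s": time; "q": joint angles; "qvel": joint speeds; "joint_efforts": joint torques, N m; "ee_pos": TCP position; "ee_rot": TCP orientation; "wrist_force": force on the tool from outside, world axes, zero at the start; "torque": the same for the moment, N m; "width": finger opening in m.
Only numpy, scipy, OpenCV 4.12 (cv2) and the standard library are available. Lean on these libraries where they do the work, as an engineer would, in place of code of your own. Each camera call takes 0.05 s, during which the arm holds its last target. There are 200 camera calls.

TASK

A bone bangle has dried on the two pins deep inside the narrow dark wooden box. Take the hook rod out of the draining stand by its wooden grip, fetch the bangle off its pins and out of the box with the hook, without touching the bangle with the fingers, and hang the rod back in the stand, its cross-bar resting on both rails and the bangle hanging on the hook. Let go of the rod.

Things in the scene. Friction and masses are not known exactly. Their poses are not given: they have to be found in the camera images.
- rod_grip (a point): Middle of the hook rod's upright wooden grip (loose, 120 g): 16 mm thick along y, 26 mm along x, from 24 mm above to 32 mm below this point. Under it lies a flat cross-bar, 150 mm along y, 34 mm along x, underside 40 mm below this point. From its middle a shaft goes 120 mm below this point to the hook. z up; x as the hook points. It starts hung in the stand, cross-bar on both rails.
- rod_hook (a point): Middle of the hook's level run, 16 mm ahead (+x) of the shaft and 120 mm below rod_grip; axes as rod_grip's. Shaft and hook are 6 mm round steel. The run is 32 mm long along x from the shaft (centre lines) and ends in a tip turned up, its top 12 mm above the run's centre line.
- bangle_center (a point): Centre of the wanted bone bangle: loose ring, 22 g, outside 70 mm, hole 50 mm, 12 mm thick; z is the ring's axis. It starts hung upright on the two pins in the box, axis along the box's x, centre 58 mm above the bench, top 37 mm under the box's rim. Bangles lying flat or in a mug are not wanted.
- drying_box: Fixed dark box, open on top; origin at centre of underside, x away from the robot (within 0.3 rad). Outside 125 x 120 mm (x, y), inside 105 x 100, rim 130 high, floor 10. Two level 8 mm pins from the +x wall, 73 mm up, at y -15 and +15 mm, end at x +8; 13 mm thick behind x +30. The ring hangs at about x +24: free it by raising 12 mm (25 at most), then drawing 35 mm to -x.
- drain_stand: Fixed light wood stand; origin at centre of underside, z up, x away from the robot (within 0.3 rad). Two rails along x, 110 mm long, 16 wide, at y -62 and +62 mm (108 clear between), tops 152 mm high, on posts at x -45 and +45; base board 6 thick; open at front, back and top. With the rod hung, its grip middle is 192 mm up and the bangle on it clears the base.
There are look-alikes about, which are no part of the job. Leave any purple look-alike of the part that bears bangle_center alone.

How it is judged:
By the outcome, as a careful person would: the job done as asked, in the order asked, and still so for the second after the job is handed in, with the robot touching nothing.
It also fails if it takes over 54 s, if anything falls off the work surface, if the arm or the gripper's body presses on something with over 40 N, if the wrist force passes 120 N, or if a joint passes its speed limit or range.

## Working session

There is one attempt and no reset: what is moved stays moved. The work goes in short steps, Python scripts to look and compute and a tool call to move; the robot and the scene stay as the last step left them, time stands still between calls to the robot, and variables do not carry over. Pictures are saved under pics/ and viewed, about 8 in all and at most 12, crops included, and the job is handed in when it is done.

Besides the shell and the picture viewer there is one more tool, called after ">>>" as name(argument=value, ...), one argument or row to a line, values as JSON. drive_tool: Moves the arm, as the interface text tells. Its arguments: {"type":"object","properties":{"deltas":{"type":"array"},"grip":{"type":"number"},"squeeze":{"type":"number"}},"required":["deltas"]}

```bash
mkdir -p pics; ls
cat > h.py <<'E'
import numpy as np, cv2
from scipy.spatial.transform import Rotation as R
from cell import ctrl, capture, trace
def K(p):
    f=p["image"].shape[0]/2/np.tan(np.radians(p["vfov"])/2)
    return np.array([[f,0,p["cx"]],[0,f,p["cy"]],[0,0,1]])
def world(p,mask):
    m=mask&(p["z_map"]>0); r,c=np.nonzero(m)
    if len(r)==0: return np.zeros((0,3))
    z=p["z_map"][m].astype(float)
    n=cv2.undistortPoints(np.stack([c,r],1).astype(np.float64)[:,None],K(p),np.array(p["distortion"],float))[:,0]
    X=np.c_[n*z[:,None],z]; Rm=cv2.Rodrigues(np.array(p["rvec"],float))[0]
    return (X-np.array(p["tvec"]).ravel())@Rm
def px(p,P):
    return cv2.projectPoints(np.atleast_2d(np.array(P,float)),np.array(p["rvec"],float),np.array(p["tvec"],float),K(p),np.array(p["distortion"],float))[0][:,0]
def save(p,n,crop=None,s=1):
    im=p["image"][...,::-1]
    if crop: im=im[crop[0]:crop[1],crop[2]:crop[3]]
    cv2.imwrite("pics/"+n,cv2.resize(im,None,fx=s,fy=s,interpolation=cv2.INTER_CUBIC))
E
cat > a.py <<'E'
from h import *
ims=[]
for cam in ("scene","top"):
    p=capture(cam); ims.append(p["image"])
    for q in ("rod_grip","bangle_center","drying_box","drain_stand"):
        for d in trace(p,q)[:4]:
            w=world(p,d["pixels"])
            print(cam,q,round(d["score"],2),np.round(d["point"]),d["pixels"].sum(),np.round(np.median(w,0),3) if len(w) else None, np.round(np.percentile(w,[2,98],axis=0),3).tolist() if len(w) else None)
im=np.hstack(ims)[...,::-1]
cv2.imwrite("pics/s.png",ims[0][...,::-1]);cv2.imwrite("pics/t.png",ims[1][...,::-1])
print(ctrl.observe())
E
python3 a.py
```

```text
pics
scene rod_grip 0.72 [157. 192.] 558 [0.513 0.127 0.159] [[0.496, 0.061, 0.147], [0.542, 0.198, 0.213]]
scene bangle_center 0.59 [227. 154.] 218 [0.393 0.156 0.008] [[0.354, 0.135, -0.002], [0.413, 0.196, 0.013]]
scene bangle_center 0.57 [226. 351.] 31 [ 0.51  -0.293  0.09 ] [[0.505, -0.304, 0.087], [0.514, -0.279, 0.093]]
scene drying_box 0.94 [241. 338.] 5044 [ 0.43  -0.293  0.087] [[0.423, -0.348, 0.005], [0.546, -0.228, 0.13]]
scene drain_stand 0.66 [201. 191.] 2706 [0.498 0.128 0.042] [[0.456, 0.053, 0.001], [0.574, 0.198, 0.151]]
top rod_grip 0.86 [159. 150.] 1435 [0.518 0.132 0.16 ] [[0.498, 0.065, 0.153], [0.542, 0.207, 0.216]]
top bangle_center 0.61 [244. 150.] 432 [0.383 0.172 0.01 ] [[0.351, 0.141, -0.001], [0.416, 0.204, 0.014]]
top bangle_center 0.58 [188. 356.] 259 [ 0.512 -0.285  0.079] [[0.507, -0.312, 0.009], [0.527, -0.253, 0.094]]
top drain_stand 0.91 [183. 163.] 3225 [0.499 0.135 0.007] [[0.456, 0.057, 0.002], [0.566, 0.199, 0.154]]
{'time_s': 0.5, 'q': array([ 1.05170502e+00,  2.63074528e-01, -4.83002455e-02,  1.25939535e+00,
       -1.18484715e-05,  1.41550343e+00]), 'qvel': array([-2.57295909e-04,  3.66934637e-04, -1.78004106e-04, -1.55029704e-05,
       -4.51560823e-04,  4.34155045e-04]), 'joint_efforts': array([-1.35434660e-03, -6.37024140e+01,  3.84587073e+01,  1.79514653e-03,
       -9.00828263e-05,  9.62843160e-06]), 'ee_pos': array([0.18681487, 0.49064033, 0.2312914 ]), 'ee_rot': array([ 8.23354908e-01,  5.67526823e-01,  1.43731972e-05, -3.37742088e-07]), 'wrist_force': array([-1.2817931 , -0.81540158, -0.1543102 ]), 'torque': array([ 0.03236858,  0.00522626, -0.01356113]), 'width': 0.08531172745627312}
```

View pics/s.png

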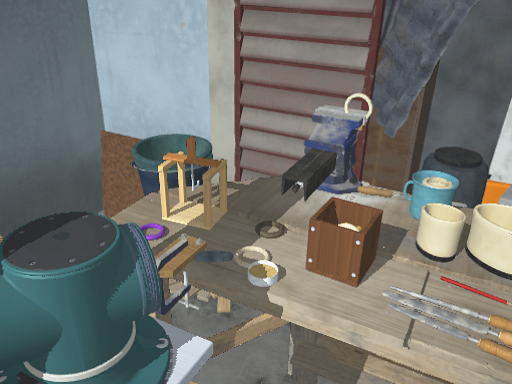

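View pics/t.png

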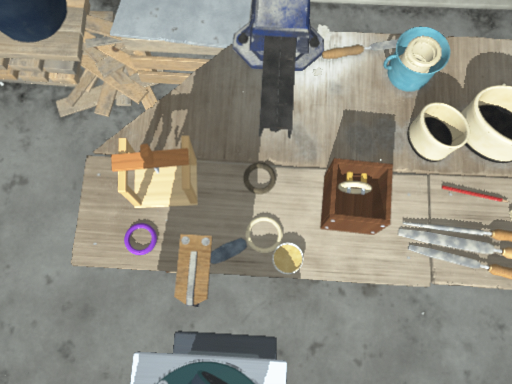

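Candidates for the wanted bangle:
- **Bone ring in the box:** upright at top (355,188). This is the one I choose.
- **Not wanted:** flat bone ring at top (265,233), dark flat ring at (260,177), purple ring at (140,240), the ring in the mug at (425,52), and the ring on the vise at scene (358,105).

The rod is on the stand at top (150,160). Next I measure the yaws and check the chosen ring in a close crop.

```bash
cat > b.py <<'E'
from h import *
def rect(P):
    r=cv2.minAreaRect((P[:,:2]*1000).astype(np.float32)); return np.round(r[0],1),np.round(r[1],1),round(r[2],1)
for cam in ("top","scene"):
    p=capture(cam); full=np.ones(p["z_map"].shape,bool); W=world(p,full)
    rr,cc=np.nonzero(p["z_map"]>0); col=p["image"][rr,cc].astype(int)
    def sel(lo,hi): return ((W>lo)&(W<hi)).all(1)
    b=W[sel([.38,-.40,.124],[.62,-.19,.136])]; print(cam,"boxrim",len(b),rect(b))
    s=W[sel([.40,.03,.147],[.62,.24,.156])]; print("rails+bar",len(s),rect(s))
    L=s[s[:,1]<.085]; print("right rail",len(L),rect(L)); L=s[s[:,1]>.175]; print("left",len(L),rect(L))
    base=W[sel([.40,.03,.003],[.62,.24,.009])&(col[:,0]>150)]; print("base",len(base),rect(base))
    c=W[sel([.42,.02,.157],[.62,.26,.168])]; print("bar",len(c),rect(c),np.median(c[:,2]))
    g=W[sel([.42,.02,.175],[.62,.26,.25])]; print("grip",len(g),rect(g),g[:,2].max())
    gt=g[g[:,2]>.208]; print("griptop",len(gt),rect(gt))
    m=sel([.44,-.35,.02],[.56,-.23,.12])&(col.min(1)>135)
    r=W[m]; print("ring",len(r),rect(r) if len(r)>3 else '',np.round(np.percentile(r,[2,50,98],axis=0),3).tolist())
    k=sel([.44,-.35,.02],[.56,-.23,.12])&(col[:,0]-col[:,2]>90)&(col[:,0]>120); r=W[k]
    print("pins",len(r),np.round(np.percentile(r,[2,50,98],axis=0),3).tolist() if len(r) else '')
    if cam=="top":
        a=p["image"][150:240,310:400]; b2=p["image"][130:220,100:210]
        im=np.hstack([cv2.resize(a,(440,440),interpolation=2),cv2.resize(b2,(360,440),interpolation=2)])
        cv2.imwrite("pics/crop.png",im[...,::-1])
E
python3 b.py
```

```text
top boxrim 1201 (array([ 490.6, -283.3]), array([119.7, 128. ]), 87.4)
rails+bar 675 (array([514.4, 136.2]), array([112. , 153.3]), 6.4)
right rail 340 (array([521.7,  71.2]), array([112. ,  22.4]), 6.4)
left 308 (array([509.9, 190.1]), array([109.6,  38.9]), 17.8)
base 2001 (array([510.9, 148. ]), array([218.2, 181.1]), 0.3)
bar 1106 (array([520.6, 136.7]), array([ 36.7, 150.7]), 8.9) 0.1597658697145217
grip 201 (array([520. , 136.9]), array([28.9, 15.2]), 4.9) 0.21973453155165737
griptop 123 (array([521.4, 137.1]), array([26.2, 15. ]), 4.9)
ring 191 (array([ 509.2, -283.8]), array([61.8, 19.6]), 85.9) [[0.501, -0.312, 0.072], [0.511, -0.28, 0.086], [0.519, -0.255, 0.095]]
pins 66 [[0.528, -0.305, 0.074], [0.537, -0.273, 0.078], [0.543, -0.265, 0.082]]
scene boxrim 726 (array([ 488.6, -287.3]), array([119.5, 130.5]), 87.1)
rails+bar 284 (array([515.4, 129.9]), array([113.5, 146.9]), 5.8)
right rail 136 (array([521.5,  70.9]), array([113.5,  28.3]), 5.8)
left 99 (array([508.5, 188.7]), array([110.9,  26.2]), 1.2)
base 507 (array([513.6, 145.1]), array([185.3, 135.9]), 20.8)
bar 320 (array([518.5, 132.2]), array([ 39.1, 150.3]), 9.8) 0.1590533397505978
grip 158 (array([520.3, 132. ]), array([31.2, 17. ]), 8.8) 0.21714481909787348
griptop 42 (array([518.9, 132.3]), array([24.6, 15.2]), 14.4)
ring 79 (array([ 525.5, -283. ]), array([55.7, 37.9]), 86.0) [[0.506, -0.308, 0.071], [0.511, -0.287, 0.089], [0.545, -0.262, 0.093]]
pins 12 [[0.533, -0.309, 0.076], [0.536, -0.305, 0.078], [0.543, -0.28, 0.081]]
```

View pics/crop.png

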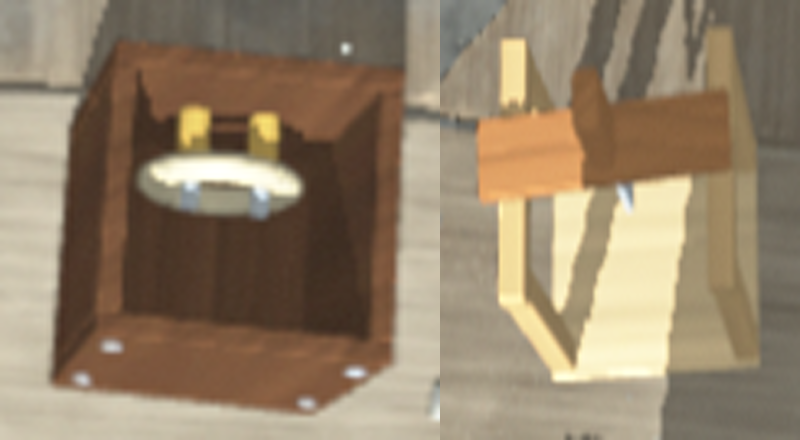

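The crop shows the bone ring upright on its pins in the box, and the hook rod on the stand at about 7° yaw. I'm setting off to above the stand.

>>> drive_tool(
  deltas=[0,0,-2.5,0,0,-0.12,0,0,-2.5,0,0,-0.12,0,0,-2.5,0,0,-0.12,0,0,-2.5,0,0,-0.12,-3.2,2,0,0,0,0,-3.2,2,0,0,0,0,-3.2,2,0,0,0,0,-3.2,2,0,0,0,0,-3.2,2,0,0,0,0,-3.2,2,0,0,0,0],
  grip=-1,
)

```text
time_s: 1.43
ee_pos: [0.3289, 0.3123, 0.3314]
ee_rot: [0.665, 0.747, 0.0, 0.0]
wrist_force: [1.1, 1.5, 0.9]
width: 0.0856
```

>>> drive_tool(
  deltas=[-3.3,1.8,0,0,0,0,-3.3,1.8,0,0,0,0,-3.3,1.8,0,0,0,0,-3.3,1.8,0,0,0,0,-3.3,1.8,0,0,0,0,-3.3,1.8,0,0,0,0,0,0,0,0,0,0,0,0,0,0,0,0],
)

```text
time_s: 2.1
ee_pos: [0.4593, 0.1282, 0.3309]
ee_rot: [0.666, 0.746, -0.0, -0.0]
wrist_force: [-0.3, 0.3, 0.0]
width: 0.0853
```

```bash
cat > c.py <<'E'
from h import *
s=ctrl.observe(); print(s["time_s"],s["ee_pos"].round(4),s["width"])
Rm=R.from_quat(s["ee_rot"]).as_matrix(); print("toolx yaw",np.degrees(np.arctan2(Rm[1,0],Rm[0,0])), Rm[:,2].round(3))
p=capture("wrist"); save(p,"w1.png"); print(np.round(-cv2.Rodrigues(np.array(p["rvec"],float))[0].T@np.array(p["tvec"]).ravel(),3))
def rect(P):
    r=cv2.minAreaRect((P[:,:2]*1000).astype(np.float32)); return np.round(r[0],1),np.round(r[1],1),round(r[2],1)
W=world(p,np.ones(p["z_map"].shape,bool))
def sel(lo,hi): return W[((W>lo)&(W<hi)).all(1)]
for n,lo,hi in (("griptop",[.47,.09,.21],[.57,.18,.222]),("bar",[.45,.03,.157],[.6,.24,.166]),("rails",[.4,.03,.147],[.62,.24,.156])):
    P=sel(lo,hi); print(n,len(P),rect(P) if len(P)>3 else '')
E
python3 c.py
```

```text
2.1 [0.4593 0.1282 0.3309] 0.08528003176278205
toolx yaw 96.46681916121298 [-0.001 -0.    -1.   ]
[0.395 0.12  0.473]
griptop 452 (array([522.7, 135.4]), array([24.4, 15.2]), 6.7)
bar 3756 (array([523.2, 136.1]), array([ 34.2, 149.1]), 8.8)
rails 2077 (array([517.5, 133.6]), array([108.6, 147.9]), 5.8)
```

View pics/w1.png

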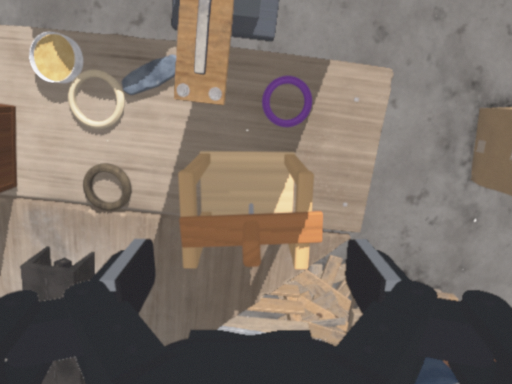

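Wrist view: the stand is at (245,220), the bar at row 230, and the grip at (250,240). Only about 10 px of the hook shows on the robot side at (250,208). By line of sight, that means the hook points away from the robot (+x). The purple ring (287,100) stays alone. Descending onto the grip.

>>> drive_tool(
  deltas=[-0.1,3.2,0,0,0,-0.035,0,3.1,0,0,0,0,0,0,3.5,0,0,0,0,0,3.5,0,0,0,0,0,3.5,0,0,0,0,0,3,0,0,0,0,0,2,0,0,0,0,0,0,0,0,0],
)

```text
time_s: 2.82
ee_pos: [0.5184, 0.1381, 0.173]
ee_rot: [0.651, 0.759, -0.002, -0.002]
wrist_force: [0.0, -0.0, -0.5]
width: 0.0855
```

>>> drive_tool(
  deltas=[0,0,0,0,0,0,0,0,0,0,0,0,0,0,0,0,0,0,0,0,0,0,0,0,0,0,0,0,0,0,0,0,0,0,0,0,0,0,0,0,0,0,0,0,0,0,0,0],
  grip=1,
  squeeze=60,
)

```text
time_s: 3.48
ee_pos: [0.5215, 0.1371, 0.177]
ee_rot: [0.652, 0.758, 0.001, 0.0]
wrist_force: [-0.2, -0.4, 6.3]
width: 0.0152
```

>>> drive_tool(
  deltas=[0,0,-0.5,0,0,0,0,0,-1.5,0,0,0,0,0,-2.5,0,0,0,0,0,-2.5,0,0,0,0,0,-2.5,0,0,0,0,0,-2.5,0,0,0,0,0,0,0,0,0,0,0,0,0,0,0],
)

```text
time_s: 4.15
ee_pos: [0.5215, 0.1371, 0.2973]
ee_rot: [0.652, 0.758, 0.001, 0.001]
wrist_force: [0.4, -0.8, -0.9]
width: 0.0152
```

```bash
cat > d.py <<'E'
from h import *
import sys
s=ctrl.observe(); t=s["ee_pos"]; print(s["time_s"],t.round(4),s["width"],s["wrist_force"].round(1))
Rm=R.from_quat(s["ee_rot"]).as_matrix(); print("toolx yaw",np.degrees(np.arctan2(Rm[1,0],Rm[0,0])), Rm[:,2].round(3))
for cam in ("top","scene"):
    p=capture(cam)
    for q in ("rod_grip","rod_hook"):
        for d in trace(p,q)[:2]:
            w=world(p,d["pixels"]); 
            if not len(w): continue
            L=(w-t)@Rm*1000   # tool frame, mm
            print(cam,q,round(d["score"],2),np.round(d["point"]),len(w),"tool mm pct 2/50/98:",np.round(np.percentile(L,[2,50,98],axis=0)).tolist())
            low=L[(L[:,2]>45)&(L[:,2]<140)&(abs(L[:,0])<40)]
            if len(low): print("  low part:",len(low),np.round(np.percentile(low,[2,50,98],axis=0)).tolist())
    u,v=px(p,t-[0,0,.06])[0].astype(int); c=p["image"][max(v-65,0):v+65,max(u-65,0):u+65]
    cv2.imwrite(f"pics/{sys.argv[1]}_{cam}.png",cv2.resize(c,(400,400),interpolation=2)[...,::-1])
a=[cv2.imread(f"pics/{sys.argv[1]}_{c}.png") for c in ("top","scene")]; cv2.imwrite(f"pics/{sys.argv[1]}.png",np.hstack(a))
E
python3 d.py lift
```

```text
4.15 [0.5215 0.1371 0.2973] 0.01518041915674363 [ 0.4 -0.8 -0.9]
toolx yaw 98.65820712408028 [ 0.002  0.    -1.   ]
top rod_grip 0.72 [140. 144.] 1317 tool mm pct 2/50/98: [[-70.0, -17.0, -38.0], [-7.0, -6.0, 17.0], [59.0, 14.0, 73.0]]
  low part: 29 [[-1.0, -4.0, 64.0], [0.0, -1.0, 83.0], [3.0, 11.0, 103.0]]
top rod_hook 0.76 [139. 143.] 1254 tool mm pct 2/50/98: [[-71.0, -17.0, -38.0], [-9.0, -6.0, 17.0], [58.0, 14.0, 22.0]]
  low part: 18 [[-1.0, -3.0, 63.0], [0.0, -1.0, 81.0], [3.0, 11.0, 102.0]]
scene rod_grip 0.96 [113. 187.] 581 tool mm pct 2/50/98: [[-75.0, -21.0, -33.0], [-4.0, -12.0, 19.0], [599.0, 1148.0, 449.0]]
  low part: 40 [[-6.0, -6.0, 46.0], [-4.0, -4.0, 98.0], [1.0, 19.0, 109.0]]
scene rod_hook 0.77 [113. 188.] 556 tool mm pct 2/50/98: [[-75.0, -21.0, -29.0], [-5.0, -12.0, 19.0], [603.0, 1149.0, 406.0]]
  low part: 13 [[-6.0, -6.0, 95.0], [-4.0, -3.0, 102.0], [-1.0, 19.0, 107.0]]
```

View pics/lift.png

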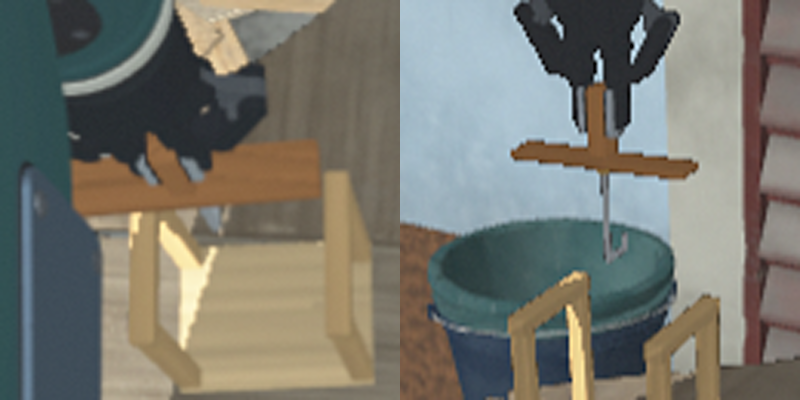

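Top crop: the bar and hook hang level under the fingers. In the scene crop the hook at (620,245) is turned right, which is away from the robot (+x). Grip confirmed. Moving over the box, with the shaft at box x −30 mm.

>>> drive_tool(
  deltas=[0,0,0,0,0,0.1,0,0,0,0,0,0.1,-2,-0.2,0,0,0,0,-3.5,-0.3,0,0,0,0,-3.5,-0.3,0,0,0,0,-3.5,-0.3,0,0,0,0,-3.5,-0.4,0,0,0,0,-3.5,-0.4,0,0,0,0,-3.5,-0.4,0,0,0,0,-3.5,-0.4,0,0,0,0],
)

```text
time_s: 5.28
ee_pos: [0.4803, -0.1278, 0.296]
ee_rot: [0.724, 0.69, -0.0, -0.0]
wrist_force: [0.2, 0.7, -1.0]
width: 0.0151
```

>>> drive_tool(
  deltas=[-3.5,-0.4,0,0,0,0,-3.5,-0.4,0,0,0,0,-3.5,-0.4,0,0,0,0,-3.0,-0.2,0,0,0,0,-1.7,0,0,0,0,0,0,0,0,0,0,0,0,0,0,0,0,0],
)

```text
time_s: 5.87
ee_pos: [0.4594, -0.2778, 0.2956]
ee_rot: [0.725, 0.689, 0.0, -0.001]
wrist_force: [-0.0, 0.7, -1.4]
width: 0.0156
```

```bash
cat > e.py <<'E'
from h import *
def rect(P):
    r=cv2.minAreaRect((P[:,:2]*1000).astype(np.float32)); return np.round(r[0],1),np.round(r[1],1),round(r[2],1)
s=ctrl.observe(); t=s["ee_pos"]; print(s["time_s"],t.round(4))
Rm=R.from_quat(s["ee_rot"]).as_matrix(); print("toolx yaw",np.degrees(np.arctan2(Rm[1,0],Rm[0,0])), Rm[:,2].round(3))
for cam in ("wrist","top"):
    p=capture(cam); W=world(p,np.ones(p["z_map"].shape,bool)); rr,cc=np.nonzero(p["z_map"]>0); col=p["image"][rr,cc].astype(int)
    def sel(lo,hi): return ((W>lo)&(W<hi)).all(1)
    for n,k in (("rim",sel([.38,-.40,.124],[.62,-.19,.134])),("ring",sel([.49,-.33,.02],[.535,-.24,.105])&(col.min(1)>120)&(col[:,0]-col[:,2]>5)),
      ("pins",sel([.46,-.33,.03],[.56,-.24,.105])&(col[:,0]-col[:,2]>90)&(col[:,0]>120)),("shaft",sel([.4,-.34,.185],[.53,-.24,.262])),("bar",sel([.4,-.4,.265],[.53,-.18,.29]))):
        P=W[k]; print(cam,n,len(P),rect(P) if len(P)>3 else '',np.round(np.percentile(P,[2,50,98],axis=0),3).tolist() if len(P) else '')
    save(p,f"box_{cam}.png")
    im=p["image"] if cam=="wrist" else cv2.resize(p["image"][100:250,290:440],(384,384),interpolation=2)
    if cam=="wrist": I=im
    else: cv2.imwrite("pics/box.png",cv2.resize(np.hstack([I,im]),None,fx=.85,fy=.85)[...,::-1])
E
python3 e.py
```

```text
5.8667 [ 0.4594 -0.2778  0.2956]
toolx yaw 87.11305366456486 [-0.001  0.001 -1.   ]
wrist rim 2238 (array([ 491.9, -285.1]), array([120.2, 124.4]), 87.2) [[0.429, -0.343, 0.126], [0.439, -0.282, 0.129], [0.486, -0.225, 0.13]]
wrist ring 3  [[0.502, -0.275, 0.035], [0.513, -0.275, 0.035], [0.514, -0.274, 0.072]]
wrist pins 0  
wrist shaft 94 (array([ 459.2, -278.3]), array([5.5, 2.1]), 86.5) [[0.458, -0.281, 0.19], [0.459, -0.279, 0.208], [0.46, -0.276, 0.223]]
wrist bar 13437 (array([ 461.1, -278.1]), array([149.6,  34.1]), 87.0) [[0.442, -0.35, 0.273], [0.457, -0.277, 0.277], [0.478, -0.207, 0.279]]
top rim 0  
top ring 0  
top pins 0  
top shaft 0  
top bar 0
```

View pics/box.png

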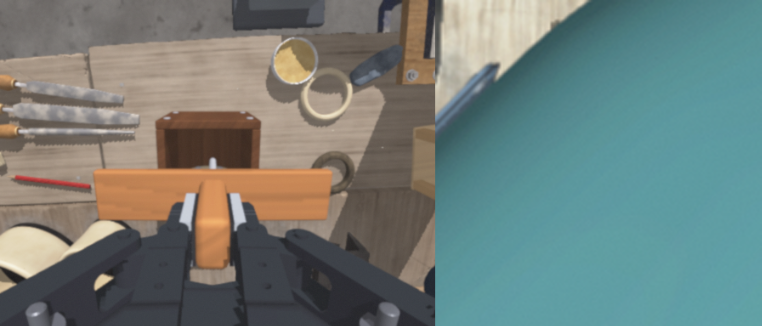

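Wrist view: the box opening is at (210,140), the bar at (212,195), and the shaft top at (212,162). From the 3D data the shaft is about 5 mm too far +y, with yaw within 0.3°. I'll correct that, then lower the hook.

>>> drive_tool(
  deltas=[-0.5,0,0,0,0,0,0,0,1.5,0,0,0,0,0,2.5,0,0,0,0,0,2.5,0,0,0,0,0,2.5,0,0,0,0,0,2,0,0,0,0,0,1.4,0,0,0,0,0,0.6,0,0,0,0,0,0,0,0,0],
)

```text
time_s: 6.72
ee_pos: [0.4592, -0.2816, 0.1655]
ee_rot: [0.724, 0.69, -0.0, -0.001]
wrist_force: [0.8, 0.8, -0.7]
width: 0.0151
```

```bash
cat > f.py <<'E'
from h import *
import sys
def rect(P):
    r=cv2.minAreaRect((P[:,:2]*1000).astype(np.float32)); return np.round(r[0],1),np.round(r[1],1),round(r[2],1)
s=ctrl.observe(); t=s["ee_pos"]; print(s["time_s"],t.round(4),s["wrist_force"].round(1),s["width"])
p=capture("wrist"); W=world(p,np.ones(p["z_map"].shape,bool))
def sel(lo,hi): return W[((W>lo)&(W<hi)).all(1)]
zb=t[2]-.018
for n,P in (("rim",sel([.38,-.40,.124],[.62,-.19,.134])),("bar",sel([.4,-.4,zb-.006],[.56,-.18,zb+.006]))):
    print(n,len(P),rect(P) if len(P)>3 else '',np.round(np.percentile(P,[2,50,98],axis=0),3).tolist() if len(P) else '')
save(p,sys.argv[1]+".png",(100,384,100,420),2)
q=capture("scene"); u,v=px(q,[.49,-.285,.15])[0].astype(int); save(q,sys.argv[1]+"_s.png",(v-70,v+80,u-80,u+80),3)
E
python3 f.py in1
```

```text
6.7167 [ 0.4592 -0.2816  0.1655] [ 0.8  0.8 -0.7] 0.01513320281906028
rim 4830 (array([ 487.5, -284.6]), array([120.3, 115.3]), 87.1) [[0.428, -0.341, 0.125], [0.436, -0.281, 0.129], [0.498, -0.225, 0.13]]
bar 13273 (array([ 460.6, -281.8]), array([150.2,  33.9]), 87.3) [[0.442, -0.353, 0.143], [0.457, -0.28, 0.147], [0.478, -0.21, 0.149]]
```

>>> drive_tool(
  deltas=[-0.15,0,0,0,0,0,0,0.6,0,0,0,0,0,0.8,0,0,0,0,0,0.8,0,0,0,0,0,0.8,0,0,0,0,0,0.8,0,0,0,0,0,0,0,0,0,0,0,0,0,0,0,0],
)

```text
time_s: 7.48
ee_pos: [0.4978, -0.2857, 0.166]
ee_rot: [0.724, 0.69, -0.0, -0.0]
wrist_force: [-1.1, -0.2, -0.5]
width: 0.0154
```

```bash
python3 f.py in2
```

```text
7.4833 [ 0.4978 -0.2857  0.166 ] [-1.1 -0.2 -0.5] 0.01540355140205919
rim 7796 (array([ 485.8, -284.8]), array([120.4, 111.8]), 87.2) [[0.429, -0.342, 0.126], [0.44, -0.283, 0.129], [0.534, -0.225, 0.13]]
bar 13281 (array([ 499.3, -285.9]), array([149.5,  33.8]), 87.1) [[0.481, -0.357, 0.144], [0.495, -0.284, 0.148], [0.516, -0.214, 0.149]]
```

View pics/in2.png

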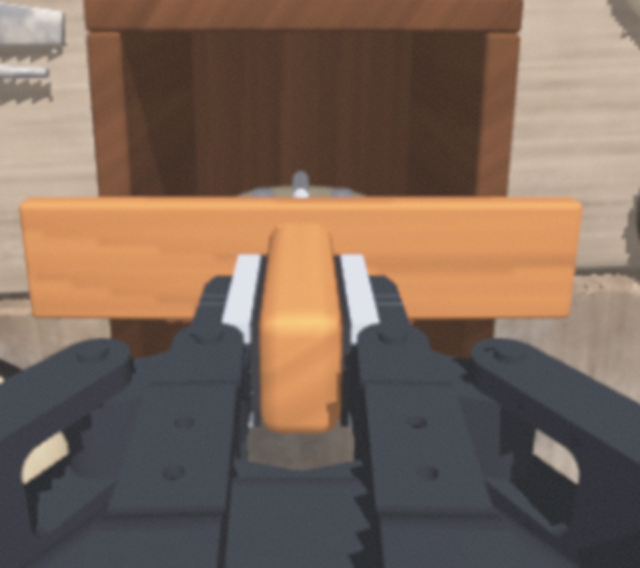

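The crop shows the shaft top at (301,185), midway between the pin ends at (260,192) and (343,192), with no contact force. Raising 36 mm: about 20 mm to touch, then about 16 mm of lift.

>>> drive_tool(
  deltas=[0,0,-0.6,0,0,0,0,0,-0.6,0,0,0,0,0,-0.6,0,0,0,0,0,-0.4,0,0,0,0,0,-0.4,0,0,0,0,0,-0.4,0,0,0,0,0,-0.3,0,0,0,0,0,-0.3,0,0,0,0,0,0,0,0,0,0,0,0,0,0,0],
)

```text
time_s: 8.42
ee_pos: [0.4974, -0.2858, 0.2023]
ee_rot: [0.724, 0.69, 0.0, 0.0]
wrist_force: [0.2, 0.1, -1.6]
width: 0.0153
```

```bash
python3 f.py in3
python3 - <<'E'
import cv2,numpy as np
a=cv2.imread('pics/in3.png');b=cv2.imread('pics/in3_s.png')
a=a[100:420,60:600];print(a.shape,b.shape)
b=cv2.resize(b,(256,320)) if b is not None and b.size else np.zeros((320,256,3),np.uint8)
cv2.imwrite('pics/in3c.png',np.hstack([a,b]))
E
```

```text
8.4167 [ 0.4974 -0.2858  0.2023] [ 0.2  0.1 -1.6] 0.015344160293379504
rim 6113 (array([ 492.5, -284.8]), array([120.2, 124.9]), 87.1) [[0.429, -0.343, 0.126], [0.443, -0.281, 0.129], [0.552, -0.225, 0.13]]
bar 13269 (array([ 499.1, -286.1]), array([149.9,  34.3]), 87.1) [[0.481, -0.358, 0.18], [0.495, -0.285, 0.184], [0.516, -0.214, 0.185]]
(320, 540, 3) (450, 480, 3)
```

View pics/in3c.png

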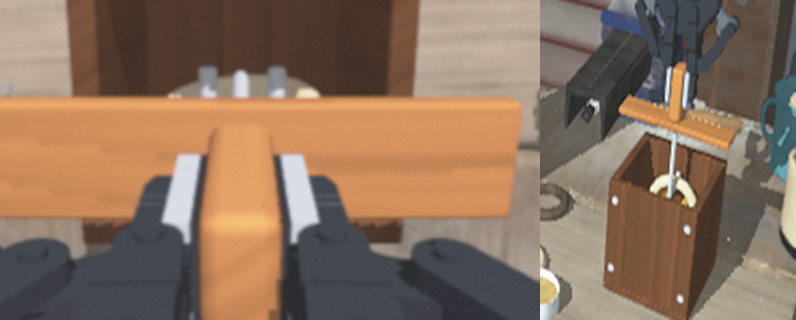

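The ring has risen on the hook: left crop, ring at (240,85) with the pins clear below; right crop, ring top at (672,185). Drawing back 45 mm.

>>> drive_tool(
  deltas=[0,-0.3,0,0,0,0,0,-0.5,0,0,0,0,0,-0.6,0,0,0,0,0,-0.6,0,0,0,0,0,-0.6,0,0,0,0,0,-0.6,0,0,0,0,0,-0.6,0,0,0,0,0,-0.5,0,0,0,0,0,-0.2,0,0,0,0,0,0,0,0,0,0],
)

```text
time_s: 9.35
ee_pos: [0.452, -0.2836, 0.2024]
ee_rot: [0.724, 0.69, 0.0, 0.0]
wrist_force: [0.2, -0.1, -0.5]
width: 0.0156
```

```bash
python3 f.py in4
python3 - <<'E'
import cv2,numpy as np
a=cv2.imread('pics/in4.png');b=cv2.imread('pics/in4_s.png')
a=a[100:420,60:600];b=b[100:420,100:356]
cv2.imwrite('pics/in4c.png',np.hstack([a,b]))
E
```

```text
9.35 [ 0.452  -0.2836  0.2024] [ 0.2 -0.1 -0.5] 0.015593176917588318
rim 4054 (array([ 492.3, -285. ]), array([120. , 124.9]), 87.1) [[0.429, -0.342, 0.125], [0.438, -0.283, 0.129], [0.553, -0.225, 0.13]]
bar 13282 (array([ 453.5, -284. ]), array([149.7,  33.8]), 87.1) [[0.435, -0.355, 0.18], [0.449, -0.283, 0.184], [0.47, -0.212, 0.185]]
```

View pics/in4c.png

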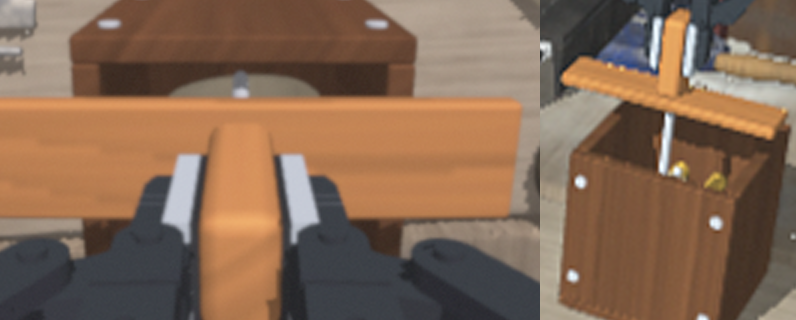

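The ring follows the hook, at the same place (240,85) relative to the shaft, and the pins are now bare at (680,170) and (715,182). Lifting straight out.

>>> drive_tool(
  deltas=[0,0,-0.5,0,0,0,0,0,-1.2,0,0,0,0,0,-1.8,0,0,0,0,0,-2,0,0,0,0,0,-2,0,0,0,0,0,-2,0,0,0,0,0,-2,0,0,0,0,0,-1.8,0,0,0,0,0,-1.2,0,0,0,0,0,-0.5,0,0,0],
)

```text
time_s: 10.28
ee_pos: [0.4529, -0.2838, 0.3542]
ee_rot: [0.724, 0.69, 0.0, 0.001]
wrist_force: [1.0, -0.1, -1.9]
width: 0.0154
```

Run:
```python
from h import *
s=ctrl.observe(); t=s["ee_pos"]; print(s["time_s"],t.round(4))
q=capture("scene"); u,v=px(q,t-[0,0,.1])[0].astype(int); save(q,"out.png",(max(v-70,0),v+80,max(u-80,0),u+80),3)
for d in trace(q,"bangle_center")[:5]: print(round(d["score"],2),np.round(d["point"]),np.round(np.median(world(q,d["pixels"]),0),3))
```

```text
10.2833 [ 0.4529 -0.2838  0.3542]
0.62 [173. 359.] [ 0.465 -0.291  0.226]
0.6 [236. 154.] [0.38  0.166 0.008]
```

View pics/out.png

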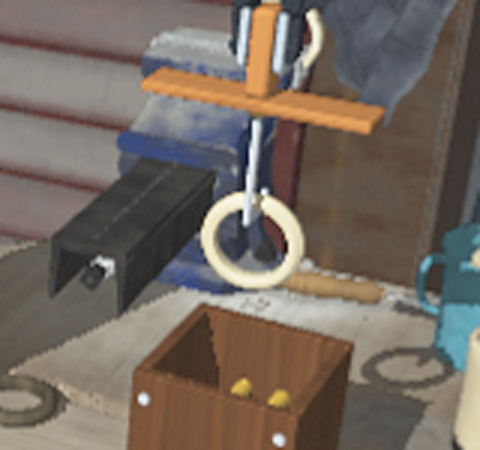

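The bangle hangs on the hook at crop (252,240), clear of the box. Carrying it gently to the stand.

>>> drive_tool(
  deltas=[0,0,0,0,0,-0.03,0,0,0,0,0,-0.07,0,0,0,0,0,-0.07,0,0,0,0,0,-0.03,0.3,0.1,0,0,0,0,0.7,0.2,0,0,0,0,1.2,0.4,0,0,0,0,1.7,0.5,0,0,0,0,2.2,0.7,0,0,0,0,2.5,0.8,0,0,0,0],
)

```text
time_s: 11.22
ee_pos: [0.4661, -0.1929, 0.352]
ee_rot: [0.652, 0.758, 0.0, -0.0]
wrist_force: [0.2, 0.3, -1.0]
width: 0.0153
```

>>> drive_tool(
  deltas=[2.5,0.8,0,0,0,0,2.5,0.8,0,0,0,0,2.5,0.8,0,0,0,0,2.5,0.8,0,0,0,0,2.5,0.8,0,0,0,0,2.5,0.8,0,0,0,0,2.5,0.8,0,0,0,0,2.5,0.8,0,0,0,0,2.5,0.8,0,0,0,0,2.5,0.8,0,0,0,0],
)

```text
time_s: 12.05
ee_pos: [0.507, 0.0671, 0.3523]
ee_rot: [0.652, 0.758, 0.0, -0.0]
wrist_force: [-0.1, -1.0, -1.4]
width: 0.0154
```

>>> drive_tool(
  deltas=[2.2,0.7,0,0,0,0,1.8,0.6,0,0,0,0,1.3,0.5,0,0,0,0,0.9,0.3,0,0,0,0,0.5,0.2,0,0,0,0,0.3,0.1,0,0,0,0,0,0,0,0,0,0,0,0,0,0,0,0,0,0,0,0,0,0,0,0,0,0,0,0],
)

```text
time_s: 12.88
ee_pos: [0.5208, 0.137, 0.3524]
ee_rot: [0.652, 0.758, -0.0, 0.0]
wrist_force: [0.2, -0.2, -1.3]
width: 0.0152
```

```bash
cat > g.py <<'E'
from h import *
import sys
s=ctrl.observe(); t=s["ee_pos"]; print(s["time_s"],t.round(4),s["wrist_force"].round(1))
Rm=R.from_quat(s["ee_rot"]).as_matrix(); print("toolx yaw",np.degrees(np.arctan2(Rm[1,0],Rm[0,0])))
def rect(P):
    r=cv2.minAreaRect((P[:,:2]*1000).astype(np.float32)); return np.round(r[0],1),np.round(r[1],1),round(r[2],1)
p=capture("wrist"); W=world(p,np.ones(p["z_map"].shape,bool))
def sel(lo,hi): return W[((W>lo)&(W<hi)).all(1)]
zb=t[2]-.018
print("bar",rect(sel([.4,.0,zb-.006],[.62,.26,zb+.006])))
for n,a,b in (("R rail",.03,.10),("L rail",.16,.24)):
    P=sel([.40,a,.148],[.62,b,.156]); print(n,len(P),rect(P) if len(P)>3 else '')
q=capture("scene")
for d in trace(q,"bangle_center")[:4]: print(round(d["score"],2),np.round(d["point"]),np.round(np.median(world(q,d["pixels"]),0),3))
u,v=px(q,[.52,.135,.2])[0].astype(int); save(q,sys.argv[1]+".png",(max(v-90,0),v+90,u-90,u+90),3)
E
python3 g.py st1
```

```text
12.8833 [0.5208 0.137  0.3524] [ 0.2 -0.2 -1.3]
toolx yaw 98.61397213400373
bar (array([522.3, 136.8]), array([ 34. , 149.6]), 8.6)
R rail 1310 (array([519.5,  67.9]), array([99.4, 15.9]), 5.4)
L rail 1286 (array([504.1, 190.2]), array([93.2, 16.4]), 5.8)
0.69 [125. 198.] [0.535 0.135 0.224]
0.63 [233. 151.] [0.383 0.167 0.008]
```

The bangle is still on the hook. The rod is about 6 mm off the stand's centreline and 3° off its yaw, so I correct both and lower.

>>> drive_tool(
  deltas=[-0.3,0,0,0,0,0.025,-0.3,0,0,0,0,0.025,0,0,0.5,0,0,0,0,0,1.2,0,0,0,0,0,1.8,0,0,0,0,0,2,0,0,0,0,0,2,0,0,0,0,0,2,0,0,0,0,0,2,0,0,0,0,0,1.5,0,0,0],
)

```text
time_s: 13.87
ee_pos: [0.521, 0.1314, 0.2204]
ee_rot: [0.671, 0.742, -0.0, -0.0]
wrist_force: [0.4, 0.6, -2.0]
width: 0.0154
```

>>> drive_tool(
  deltas=[0,0,1.2,0,0,0,0,0,1,0,0,0,0,0,0.8,0,0,0,0,0,0.5,0,0,0,0,0,0.4,0,0,0,0,0,0.2,0,0,0,0,0,0.2,0,0,0,0,0,0,0,0,0,0,0,0,0,0,0],
)

```text
time_s: 14.62
ee_pos: [0.5218, 0.1316, 0.1795]
ee_rot: [0.67, 0.742, 0.0, 0.0]
wrist_force: [-0.2, -0.7, -0.8]
width: 0.0153
```

```bash
python3 g.py st2
```

```text
14.6167 [0.5218 0.1316 0.1795] [-0.2 -0.7 -0.8]
toolx yaw 95.79857720342106
bar (array([523.2, 131.2]), array([ 34.1, 150.1]), 5.6)
R rail 2728 (array([513.6,  78. ]), array([91.3, 44. ]), 9.7)
L rail 2712 (array([504.1, 182.8]), array([90.8, 39. ]), 12.1)
0.55 [234. 151.] [0.379 0.162 0.008]
0.53 [191. 192.] [0.533 0.144 0.048]
```

View pics/st2.png

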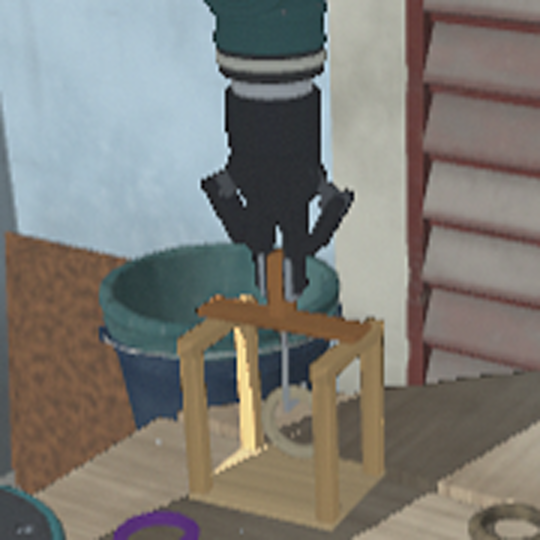

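The bangle hangs on the hook inside the stand at (290,420), with the bar just above the rails. Lowering the last millimetres.

>>> drive_tool(
  deltas=[0,0,0.1,0,0,0,0,0,0.1,0,0,0,0,0,0,0,0,0],
)

```text
time_s: 15.02
ee_pos: [0.5215, 0.1316, 0.1771]
ee_rot: [0.67, 0.742, -0.0, -0.0]
wrist_force: [-0.5, 0.3, -0.2]
width: 0.0159
```

>>> drive_tool(
  deltas=[0,0,0.08,0,0,0,0,0,0,0,0,0,0,0,0,0,0,0],
)

```text
time_s: 15.27
ee_pos: [0.5216, 0.1316, 0.1771]
ee_rot: [0.67, 0.742, 0.0, 0.0]
wrist_force: [-2.9, -0.5, 7.4]
width: 0.0152
```

The bar is in contact, with about 7 N up. Releasing.

>>> drive_tool(
  deltas=[0,0,0,0,0,0,0,0,0,0,0,0,0,0,0,0,0,0,0,0,0,0,0,0,0,0,0,0,0,0,0,0,0,0,0,0],
  grip=-0.2,
  squeeze=20,
)

```text
time_s: 15.77
ee_pos: [0.5216, 0.1316, 0.1764]
ee_rot: [0.67, 0.742, -0.0, -0.0]
wrist_force: [-0.1, 0.0, -0.2]
width: 0.0511
```

>>> drive_tool(
  deltas=[0,0,-0.5,0,0,0,0,0,-1.5,0,0,0,0,0,-2.5,0,0,0,0,0,-2.5,0,0,0,0,0,-2.5,0,0,0,0,0,-2.5,0,0,0,0,0,-2.5,0,0,0,0,0,0,0,0,0,0,0,0,0,0,0],
)

```text
time_s: 16.52
ee_pos: [0.5221, 0.1317, 0.3227]
ee_rot: [0.67, 0.742, 0.001, 0.001]
wrist_force: [-0.1, 0.6, -0.8]
width: 0.0512
```

```bash
sed -i 's/zb=.*/zb=.159/' g.py; python3 g.py st3
```

```text
16.5167 [0.5221 0.1317 0.3227] [-0.1  0.6 -0.8]
toolx yaw 95.80115243922042
bar (array([534.2, 136.1]), array([ 97.6, 150.2]), 22.6)
R rail 1215 (array([523.6,  80.1]), array([109.6,  42.9]), 7.1)
L rail 1253 (array([513.9, 185.1]), array([110.7,  42.4]), 14.3)
0.8 [229. 152.] [0.384 0.169 0.008]
0.55 [191. 187.] [0.534 0.146 0.043]
```

View pics/st3.png

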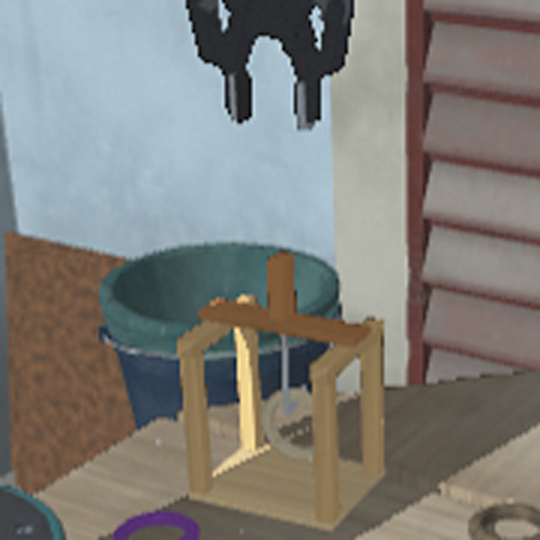

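The picture shows the bar on both rails, the bangle on the hook at (290,420), and the gripper well clear. Handing in.

```bash
python3 -c "
from cell import ctrl
print(ctrl.close_job())"
```

```text
the job is handed in; nothing more can be done
None
```

The job is done and handed in at about 16.6 s. I took the rod by its wooden grip, lifted the bone bangle off its pins and out of the box with the hook, and hung the rod back in the stand. Then I let go; the fingers never touched the bangle.

**Last picture:** the cross-bar rests on both rails, the bangle hangs on the hook clear of the base, and the gripper is about 10 cm above the grip. The purple ring was left alone. The highest wrist force I read was about 8 N, when I set the bar on the rails.

**Checks that disagreed:** the final numerical fit of the bar was no use, because its height slice also took in the stand, so that check rests on the picture. The top and scene cameras also differed by 4–5 mm in y, so I used wrist-camera measurements for the box and stand.

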